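Shut the flap over the bearing caps

TASK

The open two-bay parts box on the engine bench holds two arch-shaped bearing caps in one bay and a piston in the other. Swing the flap of the bay with the bearing caps over past upright and lower it gently until it lies shut on the rim, without letting it drop or slam. Leave the flap over the piston standing open.

Things in the scene. Friction and masses are not known exactly. Their poses are not given: they have to be found in the camera images.
- chest: Fixed grey steel box, 276 x 116 x 70 mm high, open on top, a mid wall making two bays. Origin: centre of underside, on the bench; x along its length, away from the robot (yaw within 0.3 rad); y left. Near bay x < 0, far bay x > 0. Both flaps hinge on the left side about y 60, z 72 mm, and shut to the right; their middles are at x -68 (near) and +68 mm (far), 128 mm wide.
- flap_near (a joint): Angle q of the near bay's flap: 0 shut flat on the rim, pi/2 upright, starts 1.62 to 1.9 (leaning back left), stop 2.05. Aluminium plate, 4 mm, with a steel bail handle in its plane beyond the free edge: 12 mm round bar parallel to the hinge, 68 mm clear length, 44 mm open gap to the plate. Bar centre in the box frame: y = 60 - 172 cos q, z = 72 + 172 sin q mm.
- flap_far (a joint): Angle of the far bay's flap; same shape, handle, start range and values as the near one. Each weighs about 0.35 kg. The stiff hinge holds it within some 20 deg of upright; lower down it falls shut unless held. Two fingers pointing down can straddle the handle bar at any angle and let it turn between them; shut, the bar is 72 mm above free bench.
- caps_center (a point): Middle (half-way up) of the two loose steel bearing caps: arches, C shapes seen from above, 84 x 40 x 28 mm each, lying flat side by side on the 4 mm floor of one bay. The other bay holds an upright aluminium piston, 80 mm across, 52 mm high.
There are look-alikes about, which are no part of the job. There is more than one size of the part that bears caps_center; the job needs the middle-sized.

How it is judged (in metres and radians):
At the end, for the whole second after the job is handed in: The flap of the bay that holds the bearing caps lies shut on the rim (angle under 0.08 rad, about 14 mm at the handle), the flap over the piston still stands open (over 1.4 rad), and both are at rest (under 0.1 rad/s) (((x of caps_center in the frame of chest below 0 m and value of joint flap_near below 0.08 rad and value of joint flap_far above 1.4 rad) or (x of caps_center in the frame of chest above 0 m and value of joint flap_far below 0.08 rad and value of joint flap_near above 1.4 rad)) and velocity of joint flap_near between -0.1 and 0.1 rad/s and velocity of joint flap_far between -0.1 and 0.1 rad/s); the robot touches nothing.
It fails at once if a flap falls onto the rim: it swings shut faster than 3 rad/s (about 0.5 m/s at the handle) within the last 0.4 rad, as it does if let go more than some 15 mm above the rim ((value of joint flap_near below 0.4 rad and velocity of joint flap_near below -3 rad/s) or (value of joint flap_far below 0.4 rad and velocity of joint flap_far below -3 rad/s)).
It also fails if it takes over 38 s, if anything falls off the work surface, if the arm or the gripper's body presses on something with over 40 N, if the wrist force passes 120 N, or if a joint passes its speed limit or range.

ROBOT

A 7-joint arm with a two-finger parallel gripper is mounted at the origin on the work surface. World frame = base frame: x ahead of the robot, y to its left, z up, the work surface at z = 0. Lengths are in mm, angles in rad, forces in N, time in s.
With the tool pointing down it reaches from about 425 to 925 mm from the base axis. Payload 6.8 kg.
Tool frame: the origin (TCP) lies midway between the tips of the shut fingers; the grasp point (between the pads) lies 19 mm behind it (ctrl.grip_depth is the distance from the TCP to the grasp point, in mm); z points along the fingers, y is the direction in which the jaws open and shut (so a half turn about z gives the same grasp; the last joint's range is limited). The gripper opens to 88 mm and grips with 3 to 60 N. Pads are 20 mm wide; open, the fingers measure 115 mm over their backs; the gripper's body (75 mm by 178 mm) begins 61 mm behind the grasp point.
Start: joints at [1.162, 0.477, 0.022, 1.555, -0.011, 1.109, -0.083], TCP at [200.001, -644.707, 222.664] pointing down, gripper open.
Joint ranges: [-2.96, 2.96], [-0.34, 2.1], [-1.41, 1.46], [0.24, 2.44], [-1.37, 4.51], [0.17, 1.92], [-2.96, 2.96]. Speed limits (rad/s): [2.39, 2.39, 3.14, 3.14, 3.14, 3.14, 3.14].

INTERFACE

Orientations are given as a 3x3 rotation matrix whose columns are the frame's x, y, z axes.
In Python, from plant import ctrl gives the robot as it stands. Calls block until the motion is done:
- ctrl.goto(position, orientation): joint-space move of the TCP to a pose.
- ctrl.move_l(position, frame=None, speed=150, until_force=None): straight line of the TCP; frame=None keeps the orientation; speed is the mean speed in mm/s. With until_force (N) it stops when the force on the tool has changed by that much, and returns True; else False.
- ctrl.goto_joints(angles): joint-space move.
- ctrl.release() and ctrl.close_gripper(): open the fingers fully, or close them until they stop; the grip force is fixed at half the most.
- ctrl.dwell(seconds).
- ctrl.ik(position, orientation): joint angles nearest the present ones, or None.
- ctrl.sense(): the state.
- ctrl.read_camera(name): name is "scene" or "top" or "wrist"; returns (picture, depth): 384x512x3 uint8, red, green, blue; 384x512 float32, mm along the optical axis (not along the pixel's ray), 0 where there is no reading.
- ctrl.camera_params(name): a dict with "fx", "fy", "cx", "cy" (pixels), "k1" (the pictures are not rectified: a ray, as slopes to the right and down, at radius r is drawn at 1 + k1 r^2 times it, then the intrinsics apply), "T" (4x4, takes a point from camera to world coordinates); the wrist camera has in their place "hand_eye" (4x4, takes a point from camera to tool coordinates, whose origin is the TCP and whose axes are the flange's). Camera axes: x right, y up, looking along -z (the intrinsics and any distortion apply to the point x, -y, -z); pixel columns grow to the right and rows downward; lengths in mm; the calibration is good to about 2 mm. A picture is of the moment at which its call begins: read the wrist's pose just before it. camera_params takes no time and is no camera call.
A pose or a line that the arm cannot do raises ctrl.IKError and nothing moves.
- ctrl.close_job(): hands the job in, once; it reports no verdict.
The state is a dict: "time": time; "joint_positions": joint angles; "dq": joint speeds; "tau": joint torques, N m; "eef_pos": TCP position; "tool_rot": TCP orientation; "wrist_force": force on the tool from outside, world axes, zero at the start; "torque": the same for the moment, N m; "gripper_width": finger opening in mm.
Only numpy, scipy, OpenCV 4.12 (cv2) and the standard library are available. Lean on these libraries where they do the work, as an engineer would, in place of code of your own. Each camera call takes 0.05 s, during which the arm holds its last target.

## Working session

There is one attempt and no reset: what is moved stays moved. The work goes in short steps, each a Python script; the robot and the scene stay as the last script left them, time stands still between calls to the robot, and variables do not carry over. Pictures are saved under pics/ and viewed, and the job is handed in when it is done.

```bash
ls; mkdir -p pics
python3 - <<'E'
from plant import ctrl
import cv2,numpy as np
for n in ("scene","top","wrist"):
    s=ctrl.sense() 
    im,d=ctrl.read_camera(n); cv2.imwrite(f"pics/{n}0.png",im[:,:,::-1]); np.save(f"pics/{n}0.npy",d); np.save(f"pics/{n}0im.npy",im)
    p=ctrl.camera_params(n); print(n,{k:(np.round(v,3).tolist()) for k,v in p.items()}, (d>0).mean())
print(ctrl.sense())
E
```

```text
pics
scene {'fx': 402.827, 'fy': 402.827, 'cx': 251.052, 'cy': 191.976, 'k1': -0.003, 'T': [[-0.006, -0.81, 0.586, 933.464], [1.0, 0.005, 0.017, -28.567], [-0.017, 0.586, 0.81, 607.291], [0.0, 0.0, 0.0, 1.0]]} 0.9957987467447916
top {'fx': 380.854, 'fy': 380.854, 'cx': 254.948, 'cy': 193.033, 'k1': -0.082, 'T': [[0.023, 0.982, -0.186, 409.693], [-1.0, 0.026, 0.014, -57.067], [0.019, 0.185, 0.983, 709.478], [0.0, 0.0, 0.0, 1.0]]} 0.9957326253255209
wrist {'fx': 307.606, 'fy': 307.606, 'cx': 250.981, 'cy': 194.866, 'k1': -0.067, 'hand_eye': [[-0.001, 0.956, 0.292, 80.431], [1.0, 0.001, 0.0, -0.071], [0.0, 0.292, -0.956, -161.965], [0.0, 0.0, 0.0, 1.0]]} 0.9958699544270834
{'time': 0.15, 'joint_positions': array([ 1.16193044,  0.47757608,  0.02235929,  1.55618093, -0.01149515,
        1.1093268 , -0.08313094]), 'dq': array([ 9.98996921e-04, -1.76317758e-05, -9.82359910e-04, -3.15799225e-03,
        5.89170025e-04,  3.93775217e-04,  2.49068892e-03]), 'tau': array([ 2.74084567e-03, -5.83286655e+01,  1.53687906e+00, -2.72874212e+01,
       -5.41665230e-02,  1.45391907e-02,  9.95526580e-05]), 'eef_pos': array([ 199.82092275, -644.26878069,  221.94655884]), 'tool_rot': array([[ 9.55116293e-01,  2.96230680e-01, -5.01623544e-04],
       [ 2.96231087e-01, -9.55115458e-01,  1.26711871e-03],
       [-1.03748964e-04, -1.35884221e-03, -9.99999071e-01]]), 'wrist_force': array([-0.45368188,  0.42246652,  0.06361812]), 'torque': array([ 0.01853258, -0.02202085,  0.05547803]), 'gripper_width': 87.89110303221152}
```

View pics/scene0.png

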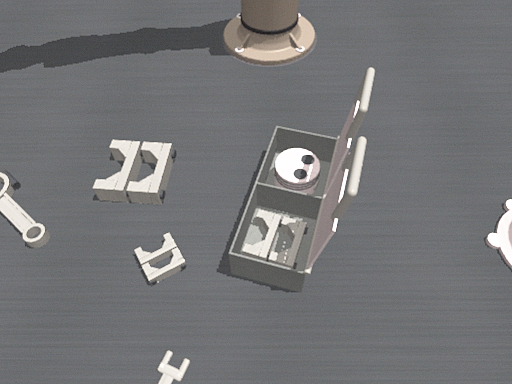

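View pics/top0.png

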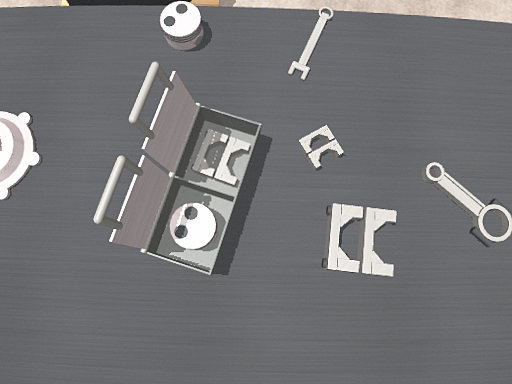

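The scene view shows the box with the piston at (298,168) in the near bay and caps at (272,235) in the far bay. In the top view the same things are at (193,226) and (221,155). The flaps lean left, with handle bars at top (145,92) for far and (110,190) for near. Cap look-alikes are the pair at top (362,240), which looks large, and the pair at (321,146), which looks small. The second piston at (182,22) is outside the box. Next I measure the sizes and the box pose.

```bash
cat > h.py <<'E'
import numpy as np,cv2
from plant import ctrl
def cloud(n,d,T=None):
    p=ctrl.camera_params(n); T=p["T"] if T is None else T
    K=np.array([[p["fx"],0,p["cx"]],[0,p["fy"],p["cy"]],[0,0,1.]])
    v,u=np.mgrid[:d.shape[0],:d.shape[1]]
    q=cv2.undistortPoints(np.stack([u,v],-1).reshape(-1,1,2).astype(float),K,np.array([p["k1"],0,0,0.])).reshape(*d.shape,2)
    P=np.stack([q[...,0]*d,-q[...,1]*d,-d],-1)
    return P@T[:3,:3].T+T[:3,3]
E
python3 - <<'E'
from h import *
C={n:cloud(n,np.load(f"pics/{n}0.npy")) for n in("top","scene")}
P=C["top"]; im=np.load("pics/top0im.npy")
print("bench z",[np.median(P[r,c,2]) for r,c in((slice(300,310),slice(300,310)),(slice(60,70),slice(400,410)))])
# caps tops: bright
hsv=cv2.cvtColor(im,cv2.COLOR_RGB2HSV)
for name,(x0,y0,x1,y1) in dict(inbox=(193,120,255,190),big=(322,198,402,282),small=(295,120,348,172)).items():
    s=P[y0:y1,x0:x1].reshape(-1,3); v=hsv[y0:y1,x0:x1,2].reshape(-1)
    zz=s[(v>150)][:,2]; h=np.histogram(zz,bins=range(0,90,4)); print(name,h[0])
    zt={'inbox':32}.get(name,np.percentile(zz,85))
    m=(v>150)&(abs(s[:,2]-zt)<5)
    r=cv2.minAreaRect(s[m][:,:2].astype(np.float32)); print(name,"ztop",np.median(s[m][:,2]),r)
# rim
z=P[...,2]
box=np.zeros(z.shape,bool); box[95:280,130:270]=1
m=box&(abs(z-70)<4)
vis=im.copy(); vis[m]=[255,0,0]
m2=(z>215)&(z<270); vis[m2]=[0,255,0]
v=vis[50:290,85:285]; cv2.imwrite("pics/crop1.png",cv2.resize(v,None,fx=2.5,fy=2.5,interpolation=0)[:,:,::-1])
c=im[90:200,160:290]; cv2.imwrite("pics/crop2.png",cv2.resize(c,None,fx=5,fy=5,interpolation=2)[:,:,::-1])
np.save("pics/P.npy",P)
E
```

```text
bench z [np.float64(-0.168955711201761), np.float64(0.8878358053060538)]
inbox [370 334   9   3   2   5   7 606 454   1   0   0   0   0   0   0   4 133
   6   0   0   0]
inbox ztop 31.79949205340688 ((605.5230102539062, -2.6321029663085938), (83.05318450927734, 84.0142593383789), 70.76153564453125)
big [  26    0    0    1    1    1    2    4   18 1803  678    0    0    0
    0    0    0    0    0    0    0    0]
big ztop 39.271159669145504 ((458.60577392578125, -259.0335693359375), (118.48452758789062, 118.07906341552734), 84.53121948242188)
small [ 15   0   1   1 109 495   7   0   0   0   0   0   0   0   0   0   0   0
   0   0   0   0]
small ztop 21.112637480593094 ((634.5671997070312, -189.59378051757812), (63.06413269042969, 63.354576110839844), 31.568769454956055)
```

```bash
sleep 1
```

```text
(no output)
```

View pics/crop1.png

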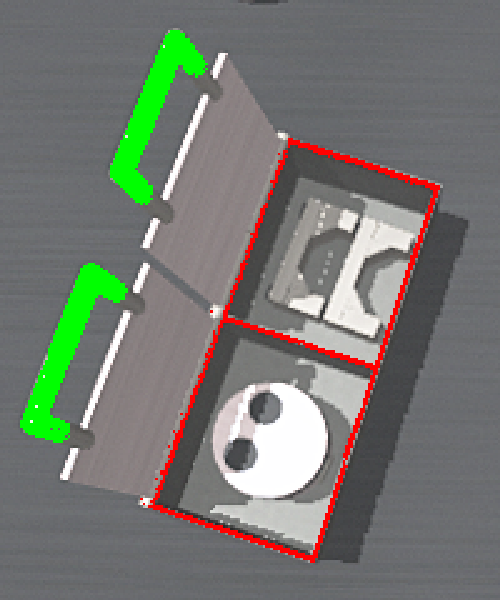

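View pics/crop2.png

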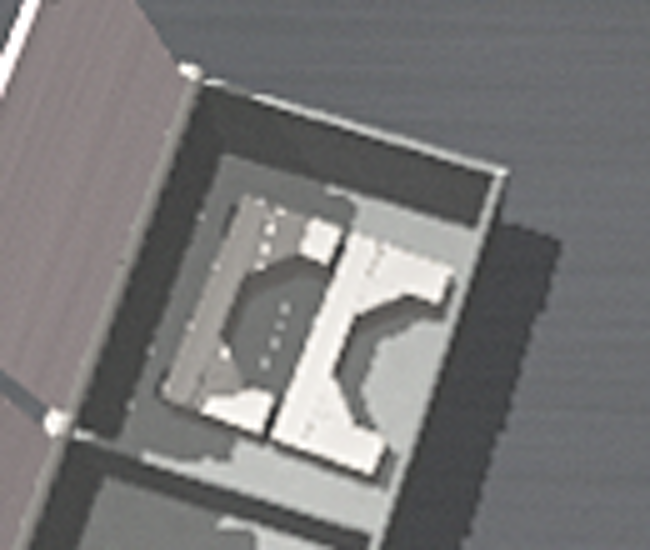

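The crops show the middle-sized caps (83 mm long; the decoys measure 118 and 63 mm) in the far bay, at crop2 (310,340). The piston is in the near bay. So the far flap is the one to shut. Now the box pose and bar positions.

Run:
```python
from h import *
P=np.load("pics/P.npy"); z=P[...,2]
box=np.zeros(z.shape,bool); box[95:280,130:270]=1
m=box&(abs(z-70)<4)
r=cv2.minAreaRect(P[m][:,:2].astype(np.float32)); print(r, np.median(z[m]))
b=cv2.boxPoints(r); print(b)
c=np.array(r[0])
e=[b[1]-b[0],b[2]-b[1]]; L=max(e,key=np.linalg.norm); L=L/np.linalg.norm(L); L=L*np.sign(L[0])
yaw=np.arctan2(L[1],L[0]); print("yaw",yaw)
ex=np.array([*L,0]); ey=np.array([-L[1],L[0],0]); R=np.stack([ex,ey,[0,0,1]],1); o=np.array([*c,0])
np.savez("pics/box.npz",R=R,o=o)
S=cloud("scene",np.load("pics/scene0.npy"))
for nm,Q in(("top",P),("scene",S)):
  B=(Q-o)@R
  for f,x0 in(("near",-68),("far",68)):
    s=B[(abs(B[...,0]-x0)<30)&(B[...,2]>225)&(B[...,2]<275)&(B[...,1]>60)&(B[...,1]<190)]
    print(nm,f,len(s),s.mean(0).round(1),"top",s[:,2].max().round(1), "q",np.pi-np.arctan2(s[:,2].mean()-72,s[:,1].mean()-60), "radius",np.hypot(s[:,2]-72,s[:,1]-60).mean())
    t=B[(abs(B[...,0]-x0)<30)&(B[...,2]>215)&(B[...,2]<285)&(B[...,1]>60)&(B[...,1]<190)]
```

```text
((542.036865234375, 24.059738159179688), (122.8607177734375, 276.4928894042969), 73.575439453125) 69.83862463973776
[[392.06226    4.225727]
 [657.2722   -73.95337 ]
 [692.0115    43.89375 ]
 [426.8015   122.072845]]
yaw -0.28666267
top near 475 [-67.7  77.1 246.7] top 249.8 q 1.6682604621102863 radius 175.6026736911349
top far 426 [ 67.8  83.1 246. ] top 250.3 q 1.7029373724500976 radius 175.55371774053322
scene near 245 [-68.   78.6 247.7] top 250.2 q 1.6764203750734175 radius 176.67587392555606
scene far 414 [ 69.1  85.2 247.4] top 250.1 q 1.7137674034480268 radius 177.21994998681143
```

```bash
cat >> h.py <<'E'
D=np.load("pics/box.npz"); Rb=D["R"]; ob=D["o"]+Rb@np.array([0,-3.4,0]) # right rim edge at y=-58
def tool(t):   # jaws along box y, body tilted to box -y by t
    z=np.array([0,np.sin(t),-np.cos(t)]); x=np.array([1.,0,0]); return Rb@np.stack([x,np.cross(z,x),z],1)
def W(p): return ob+Rb@np.asarray(p,float)
def bar(q,dy=0,dz=0): return np.array([68,60+dy-172*np.cos(q),72+dz+172*np.sin(q)])
def tcp(b,t,depth): return W(np.asarray(b)+depth*np.array([0,np.sin(t),-np.cos(t)]))
E
python3 - <<'E'
from h import *
for nm in("top","scene"):
  B=(cloud(nm,np.load(f"pics/{nm}0.npy"))-ob)@Rb
  s=B[(abs(B[...,2]-70)<4)&(B[...,1]<-40)&(B[...,1]>-75)&(abs(B[...,0])<120)]
  print(nm,"right rim y",np.percentile(s[:,1],[2,50,98]).round(1),"z",np.median(s[:,2]))
  s=B[(abs(B[...,2]-70)<3)&(abs(B[...,1])<40)&(abs(B[...,0])<150)]; x=s[:,0]
  print(" x walls",np.percentile(x[x<-100],[2,50,98]).round(1),x[abs(x)<30].mean().round(1),np.percentile(x[x>100],[2,50,98]).round(1))
for t in(0,.26,.35,.44):
  for q,up in((1.726,90),(1.726,0),(1.2,0),(.7,0),(.3,0),(0,0)):
    j=ctrl.ik(tcp(bar(q)+[0,0,up],t,12),tool(t)); print(t,q,up,None if j is None else np.round(j,2))
E
```

```text
top right rim y [-57.9 -55.9 -45.2] z 69.71932876276225
 x walls [-138.1 -136.6 -135.1] -1.3 [133.5 135.3 137.8]
scene right rim y [-57.1 -54.6 -42.8] z 70.7919365368773
 x walls [-139.7 -136.6 -134.6] -0.4 [134.  136.4 137.7]
0 1.726 90 [ 0.2   0.4  -0.59  1.5   0.23  1.31 -2.27]
0 1.726 0 [ 0.16  0.46 -0.53  1.62  0.25  1.13 -2.3 ]
0 1.2 0 [ 0.19  0.39 -0.38  1.71  0.16  1.07 -2.1 ]
0 0.7 0 [ 0.2   0.41 -0.25  1.8   0.12  0.95 -1.96]
0 0.3 0 [ 0.19  0.47 -0.17  1.86  0.1   0.82 -1.89]
0 0 0 [ 0.17  0.53 -0.12  1.9   0.09  0.72 -1.87]
0.26 1.726 90 [ 0.22  0.33 -0.42  1.59 -0.11  1.13 -2.  ]
0.26 1.726 0 [ 0.18  0.4  -0.38  1.71 -0.11  0.95 -1.96]
0.26 1.2 0 [ 0.26  0.36 -0.29  1.77 -0.18  0.95 -1.77]
0.26 0.7 0 [ 0.32  0.4  -0.22  1.83 -0.22  0.88 -1.6 ]
0.26 0.3 0 [ 0.35  0.48 -0.19  1.88 -0.24  0.78 -1.5 ]
0.26 0 0 [ 0.36  0.55 -0.19  1.9  -0.26  0.69 -1.46]
0.35 1.726 90 [ 0.23  0.32 -0.39  1.63 -0.23  1.09 -1.89]
0.35 1.726 0 [ 0.2   0.39 -0.35  1.74 -0.24  0.91 -1.84]
0.35 1.2 0 [ 0.29  0.37 -0.27  1.79 -0.3   0.94 -1.64]
0.35 0.7 0 [ 0.37  0.41 -0.22  1.84 -0.34  0.88 -1.47]
0.35 0.3 0 [ 0.41  0.49 -0.2   1.88 -0.36  0.79 -1.37]
0.35 0 0 [ 0.42  0.57 -0.21  1.9  -0.38  0.7  -1.32]
0.44 1.726 90 [ 0.26  0.31 -0.36  1.66 -0.35  1.06 -1.78]
0.44 1.726 0 [ 0.24  0.39 -0.34  1.76 -0.37  0.89 -1.7 ]
0.44 1.2 0 [ 0.33  0.37 -0.26  1.8  -0.42  0.93 -1.52]
0.44 0.7 0 [ 0.41  0.43 -0.22  1.85 -0.45  0.9  -1.35]
0.44 0.3 0 [ 0.46  0.51 -0.21  1.88 -0.47  0.81 -1.24]
0.44 0 0 [ 0.48  0.59 -0.22  1.9  -0.48  0.73 -1.19]
```

Run:
```python
from h import *
t=.44
ctrl.goto(tcp(bar(1.726)+[0,-60,110],t,14),tool(t))
ctrl.goto(tcp(bar(1.726)+[0,0,80],t,14),tool(t))
s=ctrl.sense(); print(s["time"],(s["eef_pos"]-ob)@Rb,s["wrist_force"])
for n in("wrist","scene"):
    im,d=ctrl.read_camera(n); cv2.imwrite(f"pics/{n}1.png",im[:,:,::-1])
    if n=="wrist":
        T=np.eye(4);T[:3,:3]=s["tool_rot"];T[:3,3]=s["eef_pos"]; T=T@ctrl.camera_params(n)["hand_eye"]
    else: T=None
    B=(cloud(n,d,T)-ob)@Rb; np.save(f"pics/B{n}1.npy",B)
    m=(abs(B[...,0]-68)<30)&(B[...,2]>235)&(B[...,2]<256)&(B[...,1]>60)&(B[...,1]<115)
    k=B[m]; print(n,len(k),k.mean(0).round(1),k[:,1].min(),k[:,1].max(),k[:,2].max())
```

```text
3.325 [ 67.1778708  93.6643328 308.335096 ] [ 0.20456192  0.28680393 -0.04110093]
wrist 1198 [ 69.1  87.7 246.2] 82.78243445022403 95.0896393501511 249.38657825457688
scene 407 [ 68.9  88.7 247.3] 82.90187240057416 94.91169456065433 250.2745751875495
```

```bash
cd pics; python3 -c "
import cv2,numpy as np
cv2.imwrite('j1.png',np.hstack([cv2.resize(cv2.imread(n),(400,300)) for n in('wrist1.png','scene1.png')]))"
```

```text
(no output)
```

View pics/j1.png

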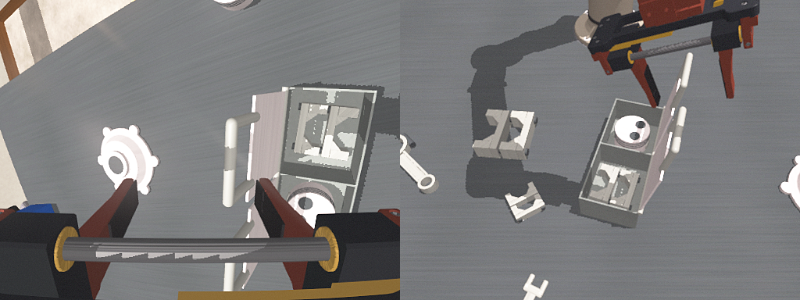

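Wrist view: the far bar is at (232,160), between the open fingers at (130,190) and (262,190). The near bar is below it at (232,245). Wrist and scene clouds agree on the bar: y about 88.9, z about 242, x about 69, so q is about 1.74. Descend and grip.

Run:
```python
from h import *
t=.44; q=1.74; b=bar(q); b[0]=69
ctrl.goto(tcp(b+[0,0,80],t,14),tool(t))
hit=ctrl.move_l(tcp(b,t,14),speed=100,until_force=12)
s=ctrl.sense(); print(hit,s["time"],(s["eef_pos"]-ob)@Rb,s["wrist_force"])
if not hit:
    ctrl.close_gripper(); ctrl.dwell(.1)
    s=ctrl.sense(); print(s["time"],s["gripper_width"],(s["eef_pos"]-ob)@Rb,s["wrist_force"]@Rb)
for n in("wrist","scene"):
    im,d=ctrl.read_camera(n); cv2.imwrite(f"pics/{n}2.png",im[:,:,::-1])
cv2.imwrite('pics/j2.png',np.hstack([cv2.resize(cv2.imread(f'pics/{n}2.png'),(400,300)) for n in('wrist','scene')]))
```

```text
False 4.625 [ 69.46096535  95.17807054 229.60862713] [-0.1900007  -0.090743    0.77840949]
5.8917 11.004123988573976 [ 69.01267764  94.88007853 228.82042935] [ 0.02969338 -0.41672724 -0.37955119]
```

View pics/j2.png

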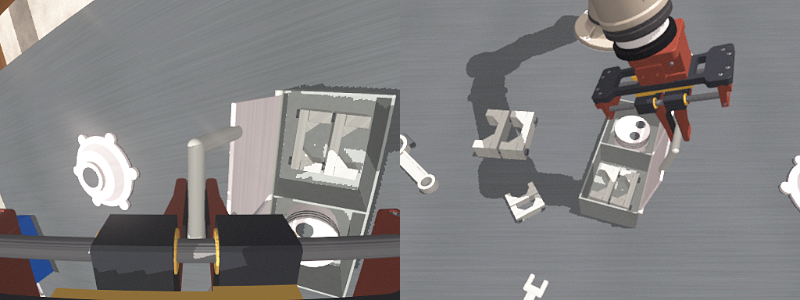

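The bar at wrist (197,190) is held between the pads, at width 11.0 for a 12 mm bar, with almost no wrist force. Now I swing the flap in small arc steps while watching the force.

```bash
cat > swing.py <<'E'
from h import *
def swing(qs,t=.44,dy=0.,dz=0.,speed=70,gain=.03):
    for q in qs:
        b=bar(q,dy,dz); b[0]=69
        ctrl.move_l(tcp(b,t,14),speed=speed)
        s=ctrl.sense(); f=s["wrist_force"]@Rb; u=np.array([0,-np.cos(q),np.sin(q)])
        fr=f@u; ft=f@np.array([0,np.sin(q),np.cos(q)])
        p=((s["eef_pos"]-ob)@Rb); g=p-14*np.array([0,np.sin(t),-np.cos(t)])
        print(f"q{q:.2f} t{s['time']:.2f} f{f.round(1)} fr{fr:.1f} ft{ft:.1f} err{(g-b).round(1)} w{s['gripper_width']:.1f} mom{np.abs(s['torque']).max():.1f}")
        if np.linalg.norm(f)>50: print("STOP");break
        dy+=gain*fr*u[1]; dz+=gain*fr*u[2]
    print(dy,dz)
E
python3 - <<'E'
from swing import *
swing(np.arange(1.65,0.95,-.1))
im,d=ctrl.read_camera("scene"); cv2.imwrite("pics/scene3.png",im[:,:,::-1])
E
```

```text
q1.65 t6.37 f[-0.2  0.5 -1.1] fr-1.0 ft0.5 err[-0.  -0.4  0.2] w11.2 mom0.1
q1.55 t6.76 f[-2.6  0.1  4.7] fr4.7 ft0.2 err[-0.  -0.5  0.6] w11.3 mom0.5
q1.45 t7.15 f[-4.  -0.5  6.6] fr6.7 ft0.3 err[-0.1 -1.5  0.2] w11.0 mom0.6
q1.35 t7.54 f[-3.5 -1.4  5.7] fr5.9 ft-0.1 err[-0.2 -2.1 -0.4] w11.6 mom0.6
q1.25 t7.93 f[-3.3 -1.4  5. ] fr5.2 ft0.3 err[-0.3 -1.7 -0.7] w11.0 mom0.8
q1.15 t8.32 f[-3.8 -1.7  1.5] fr2.1 ft-1.0 err[-0.3 -1.  -0.8] w11.2 mom0.8
q1.05 t8.72 f[-4.4 -1.1  0.8] fr1.3 ft-0.6 err[-0.4 -1.  -0.8] w11.3 mom0.9
-0.16178748294223036 0.72001001783046
```

View pics/scene3.png

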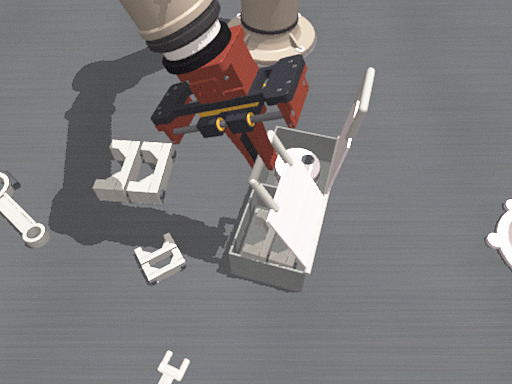

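The scene view shows the far flap about 60° up, with its bar at (270,170) held. The near flap at (360,90) has not moved and forces are low, so I continue.

Run:
```python
from swing import *
swing(list(np.arange(.95,.1,-.1)),dy=-.16,dz=.72)
```

```text
q0.95 t9.16 f[-4.5 -0.6  0.8] fr1.0 ft-0.0 err[-0.4 -0.1 -0.3] w11.3 mom1.1
q0.85 t9.55 f[-5.2 -0.3 -0.3] fr-0.0 ft-0.4 err[-0.3  0.3 -0. ] w11.1 mom1.1
q0.75 t9.94 f[-4.8 -0.9 -1.8] fr-0.6 ft-1.9 err[-0.3  0.4  0. ] w10.8 mom1.1
q0.65 t10.33 f[-4.6  0.4 -2.1] fr-1.5 ft-1.4 err[-0.3  0.5  0.2] w11.1 mom1.2
q0.55 t10.72 f[-5.6 -0.1 -1.8] fr-0.9 ft-1.5 err[-0.2  0.5  0.3] w11.0 mom1.2
q0.45 t11.12 f[-5.8 -0.3 -1.1] fr-0.2 ft-1.1 err[-0.1  0.4  0.4] w11.5 mom1.1
q0.35 t11.51 f[-5.6  0.2 -2. ] fr-0.9 ft-1.8 err[-0.   0.4  0.5] w10.8 mom1.2
q0.25 t11.90 f[-5.4  0.4 -2.3] fr-0.9 ft-2.2 err[0.  0.3 0.5] w10.8 mom1.2
q0.15 t12.29 f[-5.7  0.6 -2.2] fr-0.9 ft-2.1 err[0.1 0.3 0.6] w11.1 mom1.1
-0.020496589021310827 0.6683109794125782
```

Now I lower it slowly until the rim takes the load.

Run:
```python
from h import *
t=.44
s=ctrl.sense(); p=((s["eef_pos"]-ob)@Rb); print(p-14*np.array([0,np.sin(t),-np.cos(t)]))
b=bar(.05,0,.7); b[0]=69; ctrl.move_l(tcp(b,t,14),speed=40)
b=bar(-.06,0,.7); b[0]=69
hit=ctrl.move_l(tcp(b,t,14),speed=20,until_force=10)
s=ctrl.sense(); p=((s["eef_pos"]-ob)@Rb); g=p-14*np.array([0,np.sin(t),-np.cos(t)])
print(hit,s["time"],g,s["wrist_force"]@Rb,s["gripper_width"])
im,d=ctrl.read_camera("scene"); cv2.imwrite("pics/scene4.png",im[:,:,::-1])
im,d=ctrl.read_camera("top"); cv2.imwrite("pics/top4.png",im[:,:,::-1])
cv2.imwrite('pics/j4.png',np.hstack([cv2.resize(cv2.imread(f'pics/{n}4.png'),(400,300)) for n in('top','scene')]))
```

```text
[  69.1170285  -109.82927272   98.97256817]
True 13.4583 [  69.13774229 -111.59601      72.1855    ] [-1.42574239 -0.59393307  5.33406726] 11.308328694030559
```

View pics/j4.png

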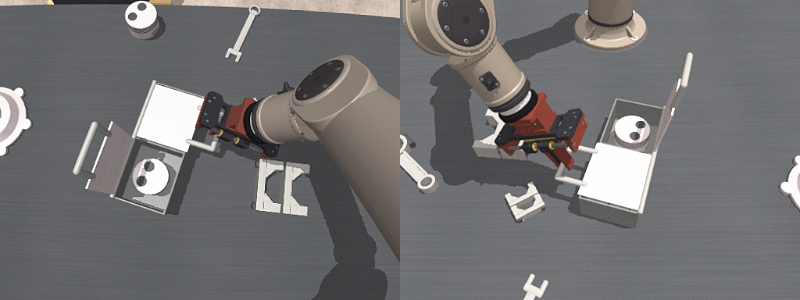

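The bar is at z 72.2 with the rim pushing back at 5 N, so the flap is shut. Release and back off along the fingers.

Run:
```python
from h import *
t=.44
ctrl.release(); s=ctrl.sense(); print(s["time"],s["wrist_force"]@Rb,s["gripper_width"])
hit=ctrl.move_l(s["eef_pos"]-s["tool_rot"][:,2]*120,speed=80,until_force=8)
s=ctrl.sense(); print(hit,s["time"],(s["eef_pos"]-ob)@Rb,s["wrist_force"]@Rb)
if not hit: ctrl.move_l(s["eef_pos"]+Rb@np.array([0,-40.,40]),speed=120)
for n in("top","scene"):
    im,d=ctrl.read_camera(n); cv2.imwrite(f"pics/{n}5.png",im[:,:,::-1])
    B=(cloud(n,d)-ob)@Rb
    k=B[(abs(B[...,0]-68)<50)&(B[...,1]>-50)&(B[...,1]<40)&(B[...,2]<110)]; print(n,"far plate z",np.percentile(k[:,2],[5,50,95]).round(1))
    k=B[(abs(B[...,0]-68)<28)&(B[...,1]>-125)&(B[...,1]<-100)&(B[...,2]>40)&(B[...,2]<110)]; print("  far bar",len(k),k.mean(0).round(1) if len(k) else 0)
    k=B[(abs(B[...,0]+68)<30)&(B[...,2]>235)&(B[...,2]<256)&(B[...,1]>50)&(B[...,1]<130)]; print("  near bar",len(k),k.mean(0).round(1))
cv2.imwrite('pics/j5.png',np.hstack([cv2.resize(cv2.imread(f'pics/{n}5.png'),(400,300)) for n in('top','scene')]))
print(ctrl.sense()["time"],ctrl.sense()["wrist_force"])
```

```text
14.8 [-0.20978503 -0.49460323  0.15398991] 87.74621586866927
False 16.45 [  65.79047415 -156.12692981  164.98184078] [ 0.13218061 -0.22340317 -0.13964996]
top far plate z [72.2 74.  75.7]
  far bar 216 [  67.2 -111.3   76.6]
  near bar 476 [-67.5  80.5 246.8]
scene far plate z [73.1 75.  76.5]
  far bar 227 [  68.6 -109.5   77.5]
  near bar 242 [-68.1  82.1 247.7]
17.1667 [0.74486997 0.08207322 0.36708313]
```

View pics/j5.png

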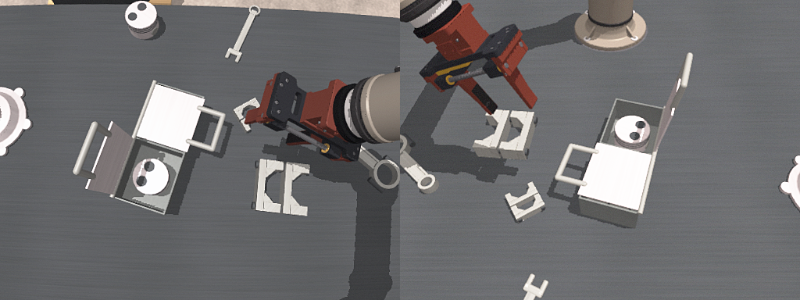

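The far flap lies flat: its plate top is at z 74–75 (expected 74) and the bar top at about 77. Both views show it shut, at top (170,118) and scene (612,178). The near flap stands as before, at q about 1.69, and the gripper is clear with no wrist force. Handing in.

```bash
python3 -c "
from plant import ctrl
ctrl.dwell(.3); print(ctrl.sense()['time']); print(ctrl.close_job())"
```

```text
17.4667
the job is handed in; nothing more can be done
None
```

I shut the flap over the bearing caps (the far bay) and left the flap over the piston standing open; the job was handed in at 17.5 s of the 38 s allowed. No verdict is reported back.

- **Choosing the flap:** the caps in the far bay measured 83 mm long, the middle size. The look-alike pairs on the bench measured 118 and 63 mm.
- **Closing it:** I gripped the far flap's handle bar with the gripper tilted 25° to the side. I then led it round its arc in small steps, with wrist forces under about 9 N. At the end I lowered it slowly until the rim pushed back, with the bar at z 72.2 mm, then released and backed off.
- **Last checks:**
  - The far plate is flat on the rim, its top at 74–75 mm against an expected 74.
  - The near flap is unchanged at about 1.69 rad.
  - The wrist force is about zero and the gripper is clear.
- **Disagreements:** the top and scene cameras differed by 1–2 mm, which is within the calibration. My first box outline came out 123 mm wide instead of 116 because it took in the hinge, so I placed the box from its right rim edge instead.

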